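# Set up the office pour-over corner

## Robot

A 6-joint arm with a two-finger parallel gripper is mounted at the origin on the work surface. World frame = base frame: x ahead of the robot, y to its left, z up, the work surface at z = 0. Lengths are in m, angles in rad, forces in N, time in s.
With the tool pointing down it reaches from about 0.4 to 0.825 m from the base axis. Payload 7 kg.
Tool frame: the origin (TCP) lies on the centre line of the jaws, within the pads' length; the fingertips stand 25 mm ahead of it and the grasp point (between the pads) lies 6 mm ahead of it; z points along the fingers, y is the line along which they close (so a half turn about z gives the same grasp; the last joint's range is limited). The gripper opens to 88 mm and grips with 3 to 60 N. Pads are 19 mm wide; open, the fingers measure 130 mm over their backs; the gripper's body (78 mm by 193 mm) begins 47 mm behind the grasp point.
Start: joints at [-0.942, 0.359, 0.012, 0, -1.224, -0.288], TCP at [0.226, -0.636, 0.218] pointing down, gripper open.
Joint ranges: [-3.07, 3.07], [-1.43, 2.12], [-1.02, 1.25], [-3.03, 1.67], [-3.05, -0], [-3.03, 3.03]. Speed limits (rad/s): [2.39, 2.39, 3.01, 3.14, 3.14, 3.14].

## Interface

Orientations are given as [roll, pitch, yaw] about the fixed x, y, z axes, in that order (R = Rz(yaw) Ry(pitch) Rx(roll)).
In Python, from station import readout, vision, arm gives the robot as it stands. The module is installed in compiled form; this text tells all that it offers.
- The arm moves only by the tool carry_out, never from a script. Its argument "commands" is a list of rows, each an object with "dp": the shift along the tool's x, y, z in m, a list of three; "rotation": the turn, a rotation vector about the tool's x, y, z in degrees, a list of three. In form: [{"dp": [dx, dy, dz], "rotation": [wx, wy, wz]}, ...]. A call has 1 to 8 rows; each row shifts and turns the commanded pose from where the row before left it, along the tool's axes as they then stand; what a row does not reach is not made up. A row lasts 1/8 s, in which the tool goes at most 62.5 mm and 10.7 degrees, less where a joint would pass 70% of its speed; a pose out of reach is approached as far as the arm can. A call with a gripper value outside its range is refused whole. "grip" is the finger opening in m, from 0 to 0.0876, set as the call begins (left out, the last holds). The fingers move at their own pace and stop on an object; "force" is the grip in N (left out, the last holds). Time passes only in rows, so rows that do not move let the fingers close. It gives the time, the measured TCP pose, the force, the opening and the grip force at its end, in the units of the state.
- readout.get_state(): the state, without advancing time (a new reading comes with each control period).
- vision.grab_frame(name): name is "scene" or "top"; returns (picture, depth): 384x512x3 uint8, red, green, blue; 384x512 float32, m along the optical axis (not along the pixel's ray), 0 where there is no reading.
- vision.calibration(name): a dict with "fovy" (degrees; the focal length in pixels is half the picture's height over the tangent of half this angle, whatever the lens; pixels are square), "cx", "cy" (the principal point, pixels), "dist" ([k1, k2, p1, p2, k3] as OpenCV has them; the pictures are not rectified), "origin" and "attitude" of the camera in the world. Camera axes: x right, y down, z forward; pixel columns grow to the right and rows downward; lengths in m; the calibration is good to about 2 mm. A picture is of the moment at which its call begins. calibration takes no time and is no camera call.
- arm.job_done(): hands the job in; it is judged then, once.
Trained networks look in the newest picture that a camera, given by its name, has taken for a name from the list of things; names that differ only in an ending like _2 or _b are one class to them, and where a whole thing is asked for, a point or a joint stands for the part that bears it (a point fixed in the world has none). Each returns a list of dicts, best first, with "score" (0 to 1); they miss things now and then, are a little off and sometimes report something else, mostly with a low value. They report only what shows in the picture. A call takes as long as a camera call. They do not tell look-alikes from the thing itself.
- vision.trace(label, camera): "pixels" (384x512 bool, what is visible of it) and "position" ([row, column] in pixels, amid what is visible of it).
The state is a dict: "t": time; "q": joint angles; "qd": joint speeds; "joint_efforts": joint torques, N m; "eef_pos": TCP position; "ee_rot": TCP orientation; "force": force on the tool from outside, world axes, zero at the start; "moment": the same for the moment, N m; "width": finger opening in m; "gripper_force": force on a finger pad.
Only numpy, scipy, OpenCV 4.12 (cv2) and the standard library are available. Lean on these libraries where they do the work, as an engineer would, in place of code of your own. Each camera call takes 0.05 s, during which the arm holds its last target. There are 200 camera calls.

## Task

Set up the coffee corner for the next brew: stand the mug in the middle of the scale with the steel drip filter sitting on top of it, and stand the hand grinder in the middle of the cork mat. Put the tall tin on the table midway between the scale and the mat, in line with their centres, and the short tin straight behind the tall one (away from you, square to that line) with a gap of about 3 cm. Leave everything upright, and leave the timer and the milk jug where they are.

Things in the scene. Friction and masses are not known exactly. Their poses are not given: they have to be found in the camera images.
- mug_mid (a point): White ceramic coffee mug, round, 66 mm outside diameter at the rim, 90 mm tall, open top, with one handle on its +y side that reaches 36 mm out from the wall. Loose, 0.25 kg, upright. The point is on its axis, 45 mm above its underside; z up. The handle leaves the two sides along its x axis free to be gripped.
- filter_mid (a point): Steel cup-top drip filter, round, loose, 0.18 kg. From its underside up: foot 44 mm wide to 6 mm, thin flange 88 mm wide to 10 mm, body 62 mm wide to 56 mm, lid 64 mm wide to 60 mm, black knob 14 mm wide to 72 mm. On a mug the flange rests on the rim, the foot hangs loosely inside, and this point is 30 mm above the rim. The point is on its axis, 36 mm above the underside; z up.
- tall_tin_mid (a point): Tall closed aluminium tin with a brown disc on top, a plain cylinder 60 mm in diameter and 110 mm tall. Loose, 0.2 to 0.45 kg. The point is its centre, 55 mm above its underside; z up.
- short_tin_mid (a point): Short closed aluminium tin with a brown disc on top, a plain cylinder 60 mm in diameter and 60 mm tall. Loose, 0.12 to 0.26 kg. The point is its centre, 30 mm above its underside; z up.
- grinder_mid (a point): Hand coffee grinder: upright dark steel cylinder 48 mm in diameter up to 122 mm, a white collar 49 mm in diameter to 126 mm, then a wooden cap 38 mm in diameter to its top at 150 mm. Loose, 0.3 to 0.55 kg. The point is on its axis, 75 mm above its underside; z up.
- scale: Coffee scale, fixed: black box with a square steel platform of 116 mm, top 22 mm above the table. Origin on the table under the platform's centre. The box is 130 mm wide (y) and reaches from 90 mm in front (-x, display, facing the robot within 9 degrees) to 65 mm behind (+x). The mat's centre is 260 mm away straight along the scale's y axis, on either side; 'behind' is the scale's +x.
- mat: Round cork mat, fixed to the table, 100 mm in diameter, 6 mm thick. The origin is the centre of its underside, on the table.
- timer: Bystander: white puck-shaped kitchen timer, 56 mm in diameter, 30 mm high with its grip. Loose: leave it where it is. Origin at the centre of its underside.
- jug: Bystander: small round steel milk jug with a lip and no handle, 48 mm in diameter, 55 mm high. Loose: leave it where it is. Origin at the centre of its underside.
Things that resemble listed ones, but are neither listed nor needed, are in the scene too. What is shaped like the part that bears tall_tin_mid but green is not meant.

How it is judged:
By the outcome, as a careful person would: the job done as asked, in the order asked, and still so for the second after the job is handed in, with the robot touching nothing.
It also fails if it takes over 144 s, if anything falls off the work surface, if the arm or the gripper's body presses on something with over 40 N, if the wrist force passes 120 N, or if a joint passes its speed limit or range.

## Working session

There is one attempt and no reset: what is moved stays moved. The work goes in short steps, Python scripts to look and compute and a tool call to move; the robot and the scene stay as the last step left them, time stands still between calls to the robot, and variables do not carry over. Pictures are saved under pics/ and viewed, at most 14 in all, crops included, and the job is handed in when it is done.

Besides the shell and the picture viewer there is one more tool, called after "Emit:" by a JSON object that holds its "method" and its "body", one argument or row to a line. carry_out: Moves the arm, as the interface text tells. Its arguments: {"type":"object","properties":{"commands":{"type":"array"},"grip":{"type":"number"},"force":{"type":"number"}},"required":["commands"]}

```bash
mkdir -p pics; cat > h.py <<'E'
from station import readout, vision, arm
import numpy as np, cv2
from scipy.spatial.transform import Rotation as R
def cal(n):
    c=vision.calibration(n); f=192/np.tan(np.radians(c['fovy'])/2)
    K=np.array([[f,0,c['cx']],[0,f,c['cy']],[0,0,1.]])
    a=np.array(c['attitude'],float)
    Rm=a if a.shape==(3,3) else R.from_euler('xyz',a).as_matrix() if a.size==3 else R.from_quat(a).as_matrix()
    return K,np.array(c['dist'],float),np.array(c['origin']),Rm
def cloud(n,depth):
    K,d,o,Rm=cal(n); v,u=np.mgrid[:384,:512]
    p=cv2.undistortPoints(np.stack([u.ravel(),v.ravel()],1).astype(float)[:,None],K,d)[:,0]
    P=np.c_[p,np.ones(len(p))]*depth.reshape(-1,1)
    return (P@Rm.T+o).reshape(384,512,3)
def save(img,name,s=1):
    cv2.imwrite('pics/'+name,cv2.resize(img[...,::-1],None,fx=s,fy=s,interpolation=cv2.INTER_CUBIC))
E
python3 - <<'E'
from h import *
for n in('scene','top'):
    print(n,vision.calibration(n))
    im,d=vision.grab_frame(n); np.savez(n+'0.npz',im=im,d=d); save(im,n+'0.png',1.5)
    C=cloud(n,d)
    for l in['mug_mid','filter_mid','tall_tin_mid','short_tin_mid','grinder_mid','scale','mat','timer','jug']:
        for r in vision.trace(l,n)[:4]:
            m=r['pixels']&(d>0); P=C[m]
            if len(P)<5: continue
            zt=np.percentile(P[:,2],97); T=P[P[:,2]>zt-.008]
            mid=(T[:,:2].min(0)+T[:,:2].max(0))/2
            print(l,round(r['score'],2),np.round(r['position']),'ztop %.3f'%zt,'topmid',mid.round(3),'ext',np.ptp(T[:,:2],axis=0).round(3),'col',im[m].mean(0).round())
print(readout.get_state())
E
```

```text
scene {'fovy': 43.6154748702762, 'cx': 255.32438657805886, 'cy': 183.94112229461626, 'dist': array([-0.08323115,  0.        ,  0.        ,  0.        ,  0.        ]), 'origin': array([1.35103433, 0.8222218 , 0.85728402]), 'attitude': array([-2.17541552,  0.01261304,  2.32841866])}
mug_mid 0.92 [232. 260.] ztop 0.092 topmid [0.661 0.165] ext [0.066 0.067] col [161. 160. 155.]
filter_mid 0.77 [188. 171.] ztop 0.065 topmid [ 0.659 -0.199] ext [0.062 0.068] col [149. 150. 149.]
tall_tin_mid 0.87 [213. 405.] ztop 0.114 topmid [0.391 0.413] ext [0.123 0.06 ] col [73. 97. 60.]
tall_tin_mid 0.72 [237. 377.] ztop 0.114 topmid [0.476 0.412] ext [0.057 0.057] col [130. 121. 114.]
tall_tin_mid 0.69 [252. 416.] ztop 0.113 topmid [0.469 0.512] ext [0.06 0.06] col [70. 94. 57.]
short_tin_mid 0.55 [214. 213.] ztop 0.065 topmid [0.677 0.015] ext [0.059 0.056] col [149. 135. 125.]
short_tin_mid 0.48 [160. 172.] ztop 0.055 topmid [ 0.576 -0.305] ext [0.041 0.049] col [113. 114. 112.]
grinder_mid 0.95 [128. 170.] ztop 0.150 topmid [ 0.492 -0.409] ext [0.034 0.039] col [87. 83. 77.]
scale 0.66 [201. 300.
[... 2164 characters left out ...]
 [82. 80. 76.]
{'t': 1.0, 'q': array([-9.41903345e-01,  3.58545355e-01,  1.19154543e-02,  1.79759109e-06,
       -1.22409092e+00, -2.88102815e-01]), 'qd': array([ 1.83716296e-03, -4.24925830e-04,  5.59224885e-06, -1.55102730e-04,
       -1.72778118e-03,  1.09702232e-03]), 'joint_efforts': array([ 1.82026738e-04, -5.82390046e+01,  2.93298984e+01,  7.00252444e+00,
        1.24008223e-02, -3.02096566e-05]), 'eef_pos': array([ 0.22558935, -0.63617533,  0.21840367]), 'ee_rot': array([-3.14151978e+00,  1.98314334e-05, -2.80080188e+00]), 'force': array([-0.04223067, -0.53830078, -0.37018281]), 'moment': array([0.02976812, 0.01263156, 0.01648774]), 'gripper_force': 0.0, 'width': 0.08777092839381351}
```

View pics/scene0.png

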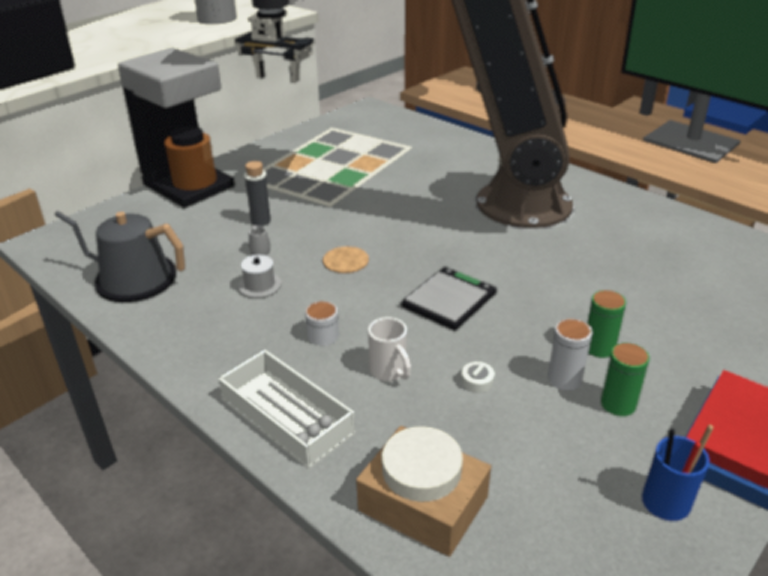

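View pics/top0.png

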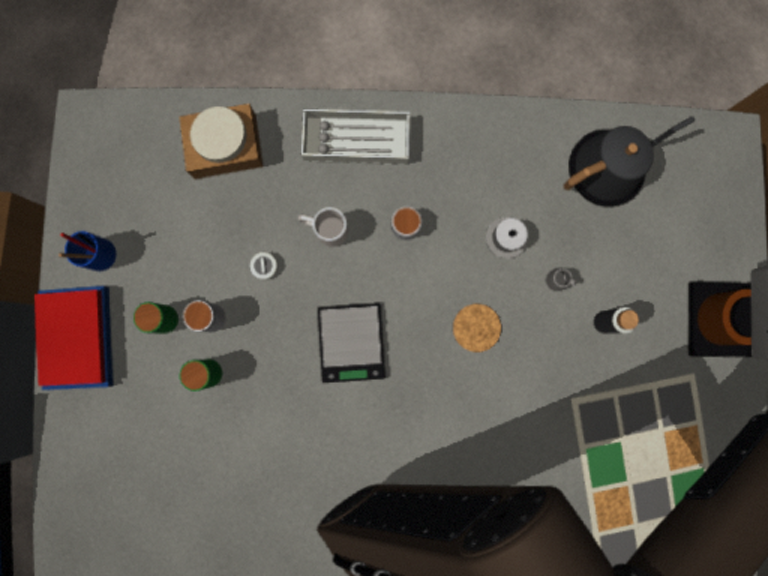

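Tall tin candidates in the scene picture (1.5x): silver (570,355), green (605,325) and green (625,380). I choose the silver one. The short tin is at (322,322). Jug (258,240) and orange coffee cup (190,165) are not meant. Next I refine the positions and check the choice in one crop.

```bash
cat >> h.py <<'E'
def tops(C,xy,z0,rad=.05,tol=.007,zb=.003):
    m=(np.hypot(C[...,0]-xy[0],C[...,1]-xy[1])<rad)&(abs(C[...,2]-z0-zb)<tol)
    P=C[m].astype(np.float32); c,r=cv2.minEnclosingCircle(P[:,:2])
    mid=(np.percentile(P[:,:2],1,axis=0)+np.percentile(P[:,:2],99,axis=0))/2
    return mid.round(4),P[:,:2].mean(0).round(4),round(r,4),P[:,2].mean().round(4),len(P)
E
python3 - <<'E'
from h import *
for n in('scene','top'):
    z=np.load(n+'0.npz'); im,d=z['im'],z['d']; C=cloud(n,d); print(n)
    for l,xy,h in[('mug',(.661,.164),.09),('filter',(.658,-.2),.06),('flange',(.658,-.2),.01),('tall',(.473,.408),.11),('short',(.676,.014),.06),('grinder',(.489,-.41),.15),('mat',(.47,-.14),.006),('timer',(.584,.3),.028),('jug',(.574,-.308),.055)]:
        print(l,*tops(C,xy,h,rad=.06,tol=.005 if h>.03 else .004))
    # scale platform: bright pixels at z~22mm
    m=(np.hypot(C[...,0]-.44,C[...,1]-.117)<.12)&(abs(C[...,2]-.025)<.008)
    g=im.mean(2); pm=m&(g>90)&(im.max(2).astype(int)-im.min(2)<40)
    for nm,q in(('platform',pm),('box',m)):
        q=cv2.morphologyEx(q.astype(np.uint8),cv2.MORPH_OPEN,np.ones((3,3)))
        P=C[q>0][:,:2].astype(np.float32); print(nm,cv2.minAreaRect(P),P.mean(0))
    # mug handle: points between z .02-.085 beyond wall
    M=(C[...,2]>.03)&(C[...,2]<.088)&(np.hypot(C[...,0]-.66,C[...,1]-.164)>.042)&(np.hypot(C[...,0]-.66,C[...,1]-.164)<.08)
    P=C[M]; print('handle',P.mean(0),np.degrees(np.arctan2(*(P.mean(0)[:2]-[.66,.164])[::-1])),len(P))
a=np.load('scene0.npz')['im']; save(a[170:290,190:450],'crop.png',3)
E
```

```text
sceneTraceback (most recent call last):
  File "<stdin>", line 5, in <module>
  File "h.py", line 19, in tops
    P=C[m].astype(np.float32); c,r=cv2.minEnclosingCircle(P[:,:2])
                                   ~~~~~~~~~~~~~~~~~~~~~~^^^^^^^^^
cv2.error: OpenCV(4.12.0) /io/opencv/modules/imgproc/src/shapedescr.cpp:201: error: (-215:Assertion failed) count >= 0 && (depth == CV_32F || depth == CV_32S) in function 'minEnclosingCircle'
```

```bash
sed -i 's/minEnclosingCircle(P\[:,:2\])/minEnclosingCircle(np.ascontiguousarray(P[:,:2]))/' h.py
cat > m.py <<'E'
from h import *
for n in('scene','top'):
    z=np.load(n+'0.npz'); im,d=z['im'],z['d']; C=cloud(n,d); print(n)
    for l,xy,h in[('mug',(.661,.164),.09),('filter',(.658,-.2),.06),('flange',(.658,-.2),.01),('tall',(.473,.408),.11),('short',(.676,.014),.06),('grinder',(.489,-.41),.15),('mat',(.47,-.14),.006),('timer',(.584,.3),.028),('jug',(.574,-.308),.055)]:
        print(l,*tops(C,xy,h,rad=.06,tol=.005 if h>.03 else .004))
    m=(np.hypot(C[...,0]-.44,C[...,1]-.117)<.12)&(abs(C[...,2]-.025)<.008)
    g=im.mean(2); pm=m&(g>90)&(im.max(2).astype(int)-im.min(2)<40)
    for nm,q in(('platform',pm),('box',m)):
        q=cv2.morphologyEx(q.astype(np.uint8),cv2.MORPH_OPEN,np.ones((3,3)))
        P=np.ascontiguousarray(C[q>0][:,:2].astype(np.float32)); print(nm,cv2.minAreaRect(P),P.mean(0))
    M=(C[...,2]>.03)&(C[...,2]<.088)&(np.hypot(C[...,0]-.66,C[...,1]-.164)>.042)&(np.hypot(C[...,0]-.66,C[...,1]-.164)<.08)
    P=C[M]; print('handle',P.mean(0),np.degrees(np.arctan2(*(P.mean(0)[:2]-[.66,.164])[::-1])),len(P))
a=np.load('scene0.npz')['im']; save(a[170:290,190:450],'crop.png',3)
E
python3 m.py
```

```text
scene
mug [0.6609 0.1655] [0.662  0.1668] 0.0346 0.0908 109
filter [ 0.6582 -0.1967] [ 0.6598 -0.1953] 0.0349 0.0613 186
flange [ 0.6592 -0.1936] [ 0.6678 -0.1814] 0.0463 0.0121 154
tall [0.4742 0.4107] [0.476  0.4112] 0.0313 0.1117 304
short [0.6769 0.015 ] [0.6781 0.0157] 0.0305 0.062 232
grinder [ 0.4916 -0.4082] [ 0.4907 -0.4062] 0.0202 0.1497 35
mat [ 0.4692 -0.1395] [ 0.4699 -0.1365] 0.0563 0.0077 388
timer [0.5829 0.304 ] [0.5818 0.3035] 0.0268 0.0287 64
jug [ 0.5769 -0.3045] [ 0.5781 -0.3002] 0.0257 0.0543 18
platform ((0.44172513484954834, 0.1167057603597641), (0.12689636647701263, 0.12475995719432831), 6.424254894256592) [0.44647926 0.12149746]
box ((0.4329707622528076, 0.11908674240112305), (0.15648791193962097, 0.13059395551681519), 5.323027610778809) [0.43801752 0.12208777]
handle [0.67822933 0.22236413 0.0622426 ] 72.65443904348164 84
top
mug [0.6619 0.1614] [0.6606 0.1635] 0.0331 0.0904 58
filter [ 0.6585 -0.2018] [ 0.6569 -0.2012] 0.0317 0.0606 212
flange [ 0.6571 -0.2004] [ 0.6462 -0.1882] 0.0444 0.0117 106
tall [0.4723 0.4061] [0.4722 0.4057] 0.0302 0.1107 239
short [0.6761 0.0128] [0.6772 0.012 ] 0.0298 0.0608 204
grinder [ 0.4863 -0.4111] [ 0.486  -0.4111] 0.0185 0.1504 91
mat [ 0.469  -0.1399] [ 0.4693 -0.14  ] 0.0555 0.0074 436
timer [0.5823 0.2987] [0.5835 0.2995] 0.0252 0.0292 40
jug [ 0.5722 -0.3109] [ 0.5725 -0.3117] 0.0235 0.0555 27
platform ((0.4436483383178711, 0.11582981795072556), (0.11477594822645187, 0.11529800295829773), 5.631632328033447) [0.44430202 0.11389089]
box ((0.4329330325126648, 0.11494161188602448), (0.14568959176540375, 0.11513284593820572), 7.1284708976745605) [0.4420771  0.11365074]
handle [0.67498779 0.21624737 0.06076294] 73.99381563137483 26
```

View pics/crop.png

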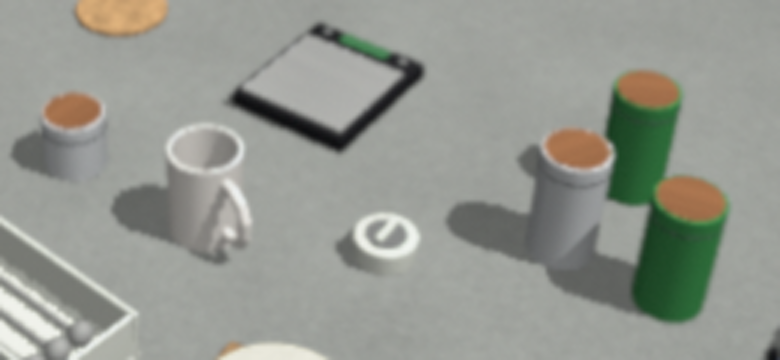

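The crop shows the silver tall tin at crop (575,195), in front of the two green ones at (645,135) and (690,245). The short silver tin is at (75,135), and the mug is at (205,185) with its handle at (238,210). I take the averages of both cameras. Mug handle is at about 73°, scale yaw about 5.8°.

```bash
cat > plan.py <<'E'
# usage: plan.py x y z yawdeg nrows : grasp-point target in the world -> rows in tool axes
import sys; from h import *
x,y,z,yaw,n=map(float,sys.argv[1:6]); n=int(n); s=readout.get_state()
r0=R.from_euler('xyz',s['ee_rot']); p0=np.array(s['eef_pos'])
r1=R.from_euler('xyz',[180,0,yaw],degrees=True); p1=np.array([x,y,z+.006])
rv=(r0.inv()*r1).as_rotvec(); p,r=p0.copy(),r0; out=[]
for i in range(n):
    dp=r.inv().apply(p0+(p1-p0)*(i+1)/n-p).round(4); w=np.degrees(rv/n).round(2)
    p=p+r.apply(dp); r=r*R.from_rotvec(w,degrees=True); out.append((dp.tolist(),w.tolist()))
for i,o in enumerate(out): print(i,*o)
print('end err',(p1-p).round(4),'t',s['t'],'F',np.round(s['force'],1))
E
python3 plan.py .6614 .1635 .17 -107 24
```

```text
0 [-0.0283, 0.0253, 0.0018] [-0.0, -0.0, -2.23]
1 [-0.0292, 0.0243, 0.0017] [-0.0, -0.0, -2.23]
2 [-0.0301, 0.023, 0.0018] [-0.0, -0.0, -2.23]
3 [-0.031, 0.0219, 0.0018] [-0.0, -0.0, -2.23]
4 [-0.0318, 0.0206, 0.0017] [-0.0, -0.0, -2.23]
5 [-0.0327, 0.0194, 0.0018] [-0.0, -0.0, -2.23]
6 [-0.0333, 0.0181, 0.0018] [-0.0, -0.0, -2.23]
7 [-0.034, 0.0168, 0.0017] [-0.0, -0.0, -2.23]
8 [-0.0347, 0.0155, 0.0018] [-0.0, -0.0, -2.23]
9 [-0.0352, 0.0141, 0.0018] [-0.0, -0.0, -2.23]
10 [-0.0358, 0.0127, 0.0017] [-0.0, -0.0, -2.23]
11 [-0.0362, 0.0113, 0.0018] [-0.0, -0.0, -2.23]
12 [-0.0366, 0.0099, 0.0018] [-0.0, -0.0, -2.23]
13 [-0.037, 0.0085, 0.0017] [-0.0, -0.0, -2.23]
14 [-0.0373, 0.007, 0.0018] [-0.0, -0.0, -2.23]
15 [-0.0376, 0.0056, 0.0017] [-0.0, -0.0, -2.23]
16 [-0.0377, 0.0041, 0.0018] [-0.0, -0.0, -2.23]
17 [-0.0378, 0.0026, 0.0018] [-0.0, -0.0, -2.23]
18 [-0.038, 0.0012, 0.0017] [-0.0, -0.0, -2.23]
19 [-0.0379, -0.0003, 0.0018] [-0.0, -0.0, -2.23]
20 [-0.0379, -0.0018, 0.0018] [-0.0, -0.0, -2.23]
21 [-0.0378, -0.0033, 0.0017] [-0.0, -0.0, -2.23]
22 [-0.0377, -0.0048, 0.0018] [-0.0, -0.0, -2.23]
23 [-0.0374, -0.0062, 0.0018] [-0.0, -0.0, -2.23]
end err [-0.  0.  0.] t 1.0 F [-0.  -0.5 -0.4]
```

Emit:
{"method": "carry_out", "body": {
  "commands": [
    {"dp": [-0.028, 0.025, 0], "rotation": [0, 0, -2.5]},
    {"dp": [-0.029, 0.024, 0], "rotation": [0, 0, -2.5]},
    {"dp": [-0.03, 0.023, 0], "rotation": [0, 0, -2.5]},
    {"dp": [-0.031, 0.022, 0], "rotation": [0, 0, -2.5]},
    {"dp": [-0.032, 0.02, 0], "rotation": [0, 0, -2.5]},
    {"dp": [-0.033, 0.019, 0], "rotation": [0, 0, -2.5]},
    {"dp": [-0.033, 0.018, 0], "rotation": [0, 0, -2.5]},
    {"dp": [-0.034, 0.017, 0], "rotation": [0, 0, -2.5]}
  ],
  "grip": 0.0876,
  "force": 20
}}

```text
t: 2.0
eef_pos: [0.3672, -0.3676, 0.2186]
ee_rot: [-3.141, 0.0, -2.45]
force: [-0.0, 0.5, 0.3]
width: 0.0873
gripper_force: 0.0
```

Emit:
{"method": "carry_out", "body": {
  "commands": [
    {"dp": [-0.036, 0.014, 0], "rotation": [0, 0, -4]},
    {"dp": [-0.036, 0.012, 0], "rotation": [0, 0, -4]},
    {"dp": [-0.037, 0.009, 0], "rotation": [0, 0, -4]},
    {"dp": [-0.038, 0.006, 0], "rotation": [0, 0, -4]},
    {"dp": [-0.038, 0.003, 0], "rotation": [0, 0, -4]},
    {"dp": [-0.038, 0.001, 0], "rotation": [0, 0, -4]},
    {"dp": [-0.038, -0.002, 0], "rotation": [0, 0, -4]},
    {"dp": [-0.038, -0.004, 0], "rotation": [0, 0, -4]}
  ]
}}

```text
t: 3.0
eef_pos: [0.5156, -0.1005, 0.2186]
ee_rot: [-3.141, 0.0, -1.891]
force: [0.1, -0.4, 0.9]
width: 0.0877
gripper_force: 0.0
```

```bash
python3 plan.py .6614 .1635 .13 -107 8
```

```text
0 [-0.0371, -0.0069, 0.0103] [-0.0, 0.0, -0.17]
1 [-0.037, -0.007, 0.0104] [-0.0, 0.0, -0.17]
2 [-0.037, -0.0072, 0.0103] [-0.0, 0.0, -0.17]
3 [-0.037, -0.0072, 0.0104] [-0.0, 0.0, -0.17]
4 [-0.0369, -0.0074, 0.0103] [-0.0, 0.0, -0.17]
5 [-0.037, -0.0074, 0.0104] [-0.0, 0.0, -0.17]
6 [-0.0369, -0.0076, 0.0103] [-0.0, 0.0, -0.17]
7 [-0.0369, -0.0077, 0.0103] [-0.0, 0.0, -0.17]
end err [ 0.  0. -0.] t 3.0 F [ 0.1 -0.4  0.9]
```

Emit:
{"method": "carry_out", "body": {
  "commands": [
    {"dp": [-0.037, -0.007, 0.01], "rotation": [0, 0, 0]},
    {"dp": [-0.037, -0.007, 0.01], "rotation": [0, 0, 0]},
    {"dp": [-0.037, -0.007, 0.01], "rotation": [0, 0, 0]},
    {"dp": [-0.037, -0.007, 0.01], "rotation": [0, 0, 0]},
    {"dp": [-0.037, -0.007, 0.01], "rotation": [0, 0, 0]},
    {"dp": [-0.037, -0.007, 0.01], "rotation": [0, 0, 0]},
    {"dp": [-0.037, -0.007, 0.01], "rotation": [0, 0, 0]},
    {"dp": [-0.037, -0.007, 0.01], "rotation": [0, 0, 0]}
  ]
}}

```text
t: 4.0
eef_pos: [0.6625, 0.1625, 0.1381]
ee_rot: [-3.141, 0.0, -1.893]
force: [0.5, -0.0, 0.7]
width: 0.0878
gripper_force: 0.0
```

```bash
python3 plan.py .6614 .1635 .055 -107 1; python3 - <<'E'
from h import *
im,d=vision.grab_frame('scene'); save(im[120:300,180:380],'g1.png',3)
E
```

```text
0 [-0.0006, 0.0014, 0.0771] [-0.01, 0.01, -1.47]
end err [-0. -0.  0.] t 4.0 F [ 0.5 -0.   0.7]
```

View pics/g1.png

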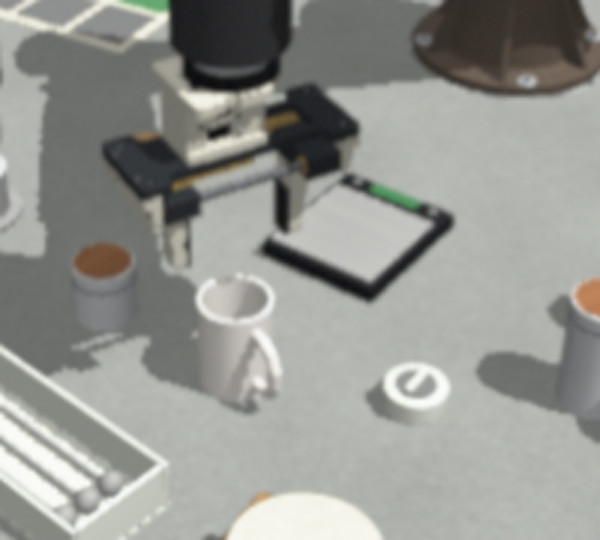

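The fingertips, at (178,262) and (285,225), straddle the mug rim at (235,298), and the handle is clear of them. I descend and grip.

Emit:
{"method": "carry_out", "body": {
  "commands": [
    {"dp": [-0.0005, 0.0015, 0.015], "rotation": [0, 0, -1.5]},
    {"dp": [0, 0, 0.02], "rotation": [0, 0, 0]},
    {"dp": [0, 0, 0.02], "rotation": [0, 0, 0]},
    {"dp": [0, 0, 0.015], "rotation": [0, 0, 0]},
    {"dp": [0, 0, 0.007], "rotation": [0, 0, 0]},
    {"dp": [0, 0, 0], "rotation": [0, 0, 0]}
  ]
}}

```text
t: 4.8
eef_pos: [0.6605, 0.162, 0.0611]
ee_rot: [3.141, -0.0, -1.867]
force: [-0.4, 0.4, -0.0]
width: 0.0876
gripper_force: 0.0
```

Emit:
{"method": "carry_out", "body": {
  "commands": [
    {"dp": [0, 0, 0], "rotation": [0, 0, 0]},
    {"dp": [0, 0, 0], "rotation": [0, 0, 0]},
    {"dp": [0, 0, 0], "rotation": [0, 0, 0]},
    {"dp": [0, 0, 0], "rotation": [0, 0, 0]},
    {"dp": [0, 0, 0], "rotation": [0, 0, 0]},
    {"dp": [0, 0, 0], "rotation": [0, 0, 0]}
  ],
  "grip": 0.05,
  "force": 20
}}

```text
t: 5.55
eef_pos: [0.6612, 0.1624, 0.062]
ee_rot: [-3.141, 0.001, -1.867]
force: [1.0, -0.8, 4.8]
width: 0.0641
gripper_force: 20.0
```

```bash
python3 plan.py .4437 .116 .115 -92 8
```

```text
0 [0.0135, 0.0243, -0.0074] [-0.01, 0.0, -1.87]
1 [0.0127, 0.0247, -0.0074] [-0.01, 0.0, -1.87]
2 [0.0118, 0.0252, -0.0074] [-0.01, 0.0, -1.87]
3 [0.011, 0.0255, -0.0074] [-0.01, 0.0, -1.87]
4 [0.0102, 0.0258, -0.0074] [-0.01, 0.0, -1.87]
5 [0.0094, 0.0262, -0.0074] [-0.01, 0.0, -1.87]
6 [0.0085, 0.0265, -0.0074] [-0.01, 0.0, -1.87]
7 [0.0076, 0.0267, -0.0073] [-0.01, 0.0, -1.87]
end err [ 0. -0.  0.] t 5.55 F [ 1.  -0.8  4.8]
```

Emit:
{"method": "carry_out", "body": {
  "commands": [
    {"dp": [0, 0, -0.02], "rotation": [0, 0, 0]},
    {"dp": [0, 0, -0.03], "rotation": [0, 0, 0]},
    {"dp": [0.018, 0.0324, -0.01], "rotation": [0, 0, 0]},
    {"dp": [0.018, 0.0324, 0], "rotation": [0, 0, 0]},
    {"dp": [0.018, 0.0324, 0], "rotation": [0, 0, 0]},
    {"dp": [0.018, 0.0324, 0], "rotation": [0, 0, 0]},
    {"dp": [0.018, 0.0324, 0], "rotation": [0, 0, 0]},
    {"dp": [0.018, 0.0324, 0], "rotation": [0, 0, 0]}
  ]
}}

```text
t: 6.55
eef_pos: [0.4411, 0.115, 0.1205]
ee_rot: [3.14, -0.001, -1.868]
force: [-0.5, -0.0, -2.5]
width: 0.0643
gripper_force: 20.0
```

Emit:
{"method": "carry_out", "body": {
  "commands": [
    {"dp": [0, 0, 0.01], "rotation": [0, 0, 0]},
    {"dp": [0, 0, 0], "rotation": [0, 0, 0]}
  ]
}}

```text
t: 6.8
eef_pos: [0.4426, 0.1156, 0.1107]
ee_rot: [3.141, -0.001, -1.867]
force: [-0.3, 0.5, -1.4]
width: 0.0643
gripper_force: 20.0
```

```bash
python3 plan.py .4437 .116 .079 -107 1; cat > seen.py <<'E'
# usage: seen.py x y z : top-face centre near there, both cameras
import sys; from h import *
a=[float(v) for v in sys.argv[1:4]]
for n in('scene','top'):
    im,d=vision.grab_frame(n); C=cloud(n,d); np.savez('last_'+n,im=im,d=d)
    try: print(n,*tops(C,a[:2],a[2],rad=float(sys.argv[4]) if len(sys.argv)>4 else .06,tol=.006))
    except Exception as e: print(n,'none')
E
python3 seen.py .4437 .116 .145
```

```text
0 [-0.0008, -0.0009, 0.0257] [0.06, -0.06, 0.04]
end err [ 0. -0.  0.] t 6.8 F [-0.3  0.5 -1.4]
scene [0.4443 0.1235] [0.4422 0.1238] 0.0509 0.1473 64
top none
```

Emit:
{"method": "carry_out", "body": {
  "commands": [
    {"dp": [-0.001, -0.001, 0.01], "rotation": [0, 0, 0]},
    {"dp": [0, 0, 0.01], "rotation": [0, 0, 0]},
    {"dp": [0, 0, 0.005], "rotation": [0, 0, 0]},
    {"dp": [0, 0, 0.001], "rotation": [0, 0, 0]},
    {"dp": [0, 0, 0], "rotation": [0, 0, 0]}
  ]
}}

```text
t: 7.52
eef_pos: [0.4445, 0.1164, 0.0854]
ee_rot: [-3.142, -0.0, -1.867]
force: [-0.9, 0.5, -2.0]
width: 0.0641
gripper_force: 20.0
```

Force shows no contact yet, so I go 1.5 mm lower and release.

Emit:
{"method": "carry_out", "body": {
  "commands": [
    {"dp": [0, 0, 0.0015], "rotation": [0, 0, 0]},
    {"dp": [0, 0, 0], "rotation": [0, 0, 0]}
  ]
}}

```text
t: 7.78
eef_pos: [0.4445, 0.1165, 0.084]
ee_rot: [-3.141, 0.0, -1.867]
force: [-0.0, -0.2, -2.9]
width: 0.0638
gripper_force: 20.0
```

Emit:
{"method": "carry_out", "body": {
  "commands": [
    {"dp": [0, 0, 0], "rotation": [0, 0, 0]},
    {"dp": [0, 0, 0], "rotation": [0, 0, 0]},
    {"dp": [0, 0, 0], "rotation": [0, 0, 0]},
    {"dp": [0, 0, 0], "rotation": [0, 0, 0]},
    {"dp": [0, 0, -0.02], "rotation": [0, 0, 0]},
    {"dp": [0, 0, -0.04], "rotation": [0, 0, 0]},
    {"dp": [0, 0, -0.06], "rotation": [0, 0, 0]},
    {"dp": [0.04, -0.02, -0.02], "rotation": [0, 0, 0]}
  ],
  "grip": 0.0876
}}

```text
t: 8.78
eef_pos: [0.4538, 0.074, 0.2278]
ee_rot: [-3.137, 0.004, -1.863]
force: [1.9, 1.3, -1.3]
width: 0.0877
gripper_force: 0.0
```

```bash
python3 plan.py .658 -.199 .11 -84 8
```

```text
0 [0.0254, -0.0342, 0.014] [-0.04, 0.02, -2.84]
1 [0.027, -0.0329, 0.014] [-0.04, 0.02, -2.84]
2 [0.0286, -0.0316, 0.014] [-0.04, 0.02, -2.84]
3 [0.0302, -0.0301, 0.014] [-0.04, 0.02, -2.84]
4 [0.0316, -0.0286, 0.014] [-0.04, 0.02, -2.84]
5 [0.033, -0.027, 0.014] [-0.04, 0.02, -2.84]
6 [0.0343, -0.0253, 0.0139] [-0.04, 0.02, -2.84]
7 [0.0354, -0.0237, 0.014] [-0.04, 0.02, -2.84]
end err [-0. -0.  0.] t 8.775 F [ 1.9  1.3 -1.3]
```

Emit:
{"method": "carry_out", "body": {
  "commands": [
    {"dp": [0.025, -0.034, 0.01], "rotation": [0, 0, -2.8]},
    {"dp": [0.027, -0.033, 0.014], "rotation": [0, 0, -2.8]},
    {"dp": [0.0285, -0.0315, 0.014], "rotation": [0, 0, -2.8]},
    {"dp": [0.03, -0.03, 0.014], "rotation": [0, 0, -2.8]},
    {"dp": [0.0315, -0.0285, 0.014], "rotation": [0, 0, -2.8]},
    {"dp": [0.033, -0.027, 0.014], "rotation": [0, 0, -2.8]},
    {"dp": [0.0345, -0.0255, 0.014], "rotation": [0, 0, -2.8]},
    {"dp": [0.0355, -0.0235, 0.014], "rotation": [0, 0, -2.8]}
  ]
}}

```text
t: 9.78
eef_pos: [0.6546, -0.2028, 0.1151]
ee_rot: [3.141, 0.0, -1.474]
force: [0.7, 1.6, 0.2]
width: 0.0874
gripper_force: 0.0
```

```bash
python3 plan.py .658 -.199 .037 -84 1;  python3 seen.py .4437 .116 .112; python3 - <<'E'
from h import *
s=np.load('last_scene.npz')['im'];t=np.load('last_top.npz')['im']
save(np.hstack([s[100:270,130:350],t[100:270,190:380]]),'p1.png',1.9)
for n in('scene','top'):
    d=np.load(f'last_{n}.npz')['d'];C=cloud(n,d);r=vision.trace('mug_mid',n)
    if r:
        P=C[r[0]['pixels']&(d>0)];P=P[P[:,2]>.103];print(n,r[0]['score'],(P[:,:2].min(0)+P[:,:2].max(0))/2,np.ptp(P,axis=0))
E
```

```text
0 [-0.0035, -0.0037, 0.0721] [0.02, 0.0, -0.48]
end err [0. 0. 0.] t 9.775 F [0.7 1.6 0.2]
scene [0.4443 0.1201] [0.4456 0.1198] 0.0348 0.1125 98
top [0.4452 0.1177] [0.4451 0.1179] 0.033 0.1118 70
scene 0.74 [0.44332048 0.12450529] [0.06760335 0.07794097 0.013701  ]
top 0.64 [0.44520993 0.12295733] [0.06274788 0.07460248 0.01417108]
```

View pics/p1.png

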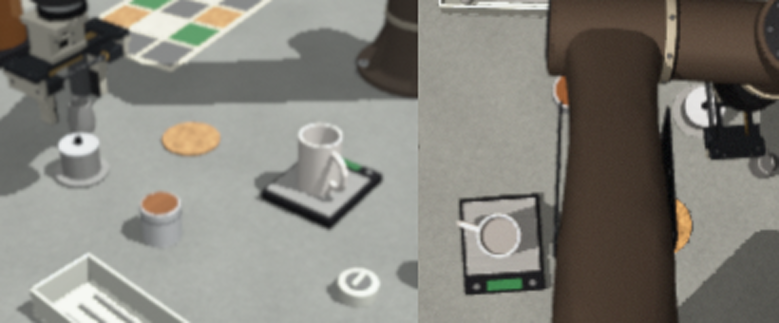

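The mug stands upright on the platform, rim at (320,133) in the left half and (498,235) in the right half, with its handle pointing left. It is within about 2 mm of centre. Next is the filter.

Emit:
{"method": "carry_out", "body": {
  "commands": [
    {"dp": [-0.0035, -0.0035, 0.007], "rotation": [0, 0, -0.5]},
    {"dp": [0, 0, 0.02], "rotation": [0, 0, 0]},
    {"dp": [0, 0, 0.02], "rotation": [0, 0, 0]},
    {"dp": [0, 0, 0.015], "rotation": [0, 0, 0]},
    {"dp": [0, 0, 0.008], "rotation": [0, 0, 0]},
    {"dp": [0, 0, 0], "rotation": [0, 0, 0]}
  ]
}}

```text
t: 10.72
eef_pos: [0.6569, -0.1975, 0.0456]
ee_rot: [3.141, 0.0, -1.467]
force: [-0.8, -0.0, 0.2]
width: 0.0877
gripper_force: 0.0
```

```bash
python3 plan.py .658 -.199 .037 -84 1
```

```text
0 [0.0016, -0.0009, 0.0026] [0.03, 0.0, -0.05]
end err [ 0. -0.  0.] t 10.725 F [-0.8 -0.   0.2]
```

Emit:
{"method": "carry_out", "body": {
  "commands": [
    {"dp": [0, 0, 0], "rotation": [0, 0, 0]},
    {"dp": [0, 0, 0], "rotation": [0, 0, 0]},
    {"dp": [0, 0, 0], "rotation": [0, 0, 0]},
    {"dp": [0, 0, 0], "rotation": [0, 0, 0]},
    {"dp": [0, 0, 0], "rotation": [0, 0, 0]},
    {"dp": [0, 0, 0], "rotation": [0, 0, 0]}
  ],
  "grip": 0.045
}}

```text
t: 11.48
eef_pos: [0.6578, -0.1978, 0.0465]
ee_rot: [-3.14, -0.0, -1.467]
force: [1.6, 0.4, 4.5]
width: 0.0625
gripper_force: 20.0
```

Emit:
{"method": "carry_out", "body": {
  "commands": [
    {"dp": [0, 0, -0.02], "rotation": [0, 0, 0]},
    {"dp": [0, 0, -0.04], "rotation": [0, 0, 0]},
    {"dp": [0, 0, -0.05], "rotation": [0, 0, 0]},
    {"dp": [0, 0, -0.03], "rotation": [0, 0, 0]},
    {"dp": [0, 0, -0.01], "rotation": [0, 0, 0]}
  ]
}}

```text
t: 12.1
eef_pos: [0.6571, -0.1977, 0.1971]
ee_rot: [-3.14, 0.0, -1.468]
force: [-0.3, -0.6, -2.5]
width: 0.0627
gripper_force: 20.0
```

```bash
python3 plan.py .4447 .1183 .185 -84 1
```

```text
0 [-0.3362, 0.1787, 0.0059] [-0.07, 0.01, -0.08]
end err [ 0.  0. -0.] t 12.1 F [-0.3 -0.6 -2.5]
```

Emit:
{"method": "carry_out", "body": {
  "commands": [
    {"dp": [-0.028, 0.015, 0], "rotation": [0, 0, 0]},
    {"dp": [-0.028, 0.015, 0], "rotation": [0, 0, 0]},
    {"dp": [-0.028, 0.015, 0], "rotation": [0, 0, 0]},
    {"dp": [-0.028, 0.015, 0], "rotation": [0, 0, 0]},
    {"dp": [-0.028, 0.015, 0], "rotation": [0, 0, 0]},
    {"dp": [-0.028, 0.015, 0], "rotation": [0, 0, 0]},
    {"dp": [-0.028, 0.015, 0], "rotation": [0, 0, 0]},
    {"dp": [-0.028, 0.015, 0], "rotation": [0, 0, 0]}
  ]
}}

```text
t: 13.1
eef_pos: [0.5125, 0.0131, 0.1939]
ee_rot: [3.138, -0.0, -1.468]
force: [0.6, -0.0, -1.7]
width: 0.0628
gripper_force: 20.0
```

Emit:
{"method": "carry_out", "body": {
  "commands": [
    {"dp": [-0.028, 0.015, 0], "rotation": [0, 0, 0]},
    {"dp": [-0.028, 0.015, 0], "rotation": [0, 0, 0]},
    {"dp": [-0.028, 0.0145, 0], "rotation": [0, 0, 0]},
    {"dp": [-0.028, 0.0145, 0], "rotation": [0, 0, 0]},
    {"dp": [0, 0, 0], "rotation": [0, 0, 0]},
    {"dp": [0, 0, 0], "rotation": [0, 0, 0]}
  ]
}}

```text
t: 13.85
eef_pos: [0.4436, 0.1176, 0.1948]
ee_rot: [3.14, -0.001, -1.467]
force: [-0.6, 0.8, -1.5]
width: 0.063
gripper_force: 20.0
```

```bash
python3 plan.py .4447 .1183 .1475 -84 1; python3 - <<'E'
from h import *
im,d=vision.grab_frame('scene'); save(im[110:260,200:400],'f1.png',3)
E
```

```text
0 [-0.0007, -0.0012, 0.0413] [0.11, -0.05, -0.05]
end err [ 0. -0.  0.] t 13.85 F [-0.6  0.8 -1.5]
```

View pics/f1.png

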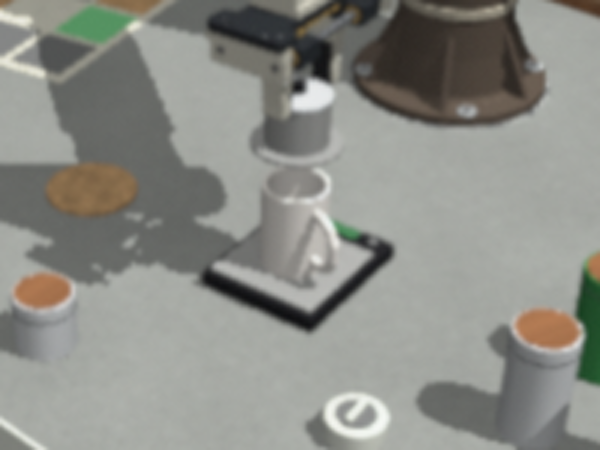

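The filter hangs over the mug: flange centre is at (297,143) and rim centre at (297,186), so they are in line. I lower it.

Emit:
{"method": "carry_out", "body": {
  "commands": [
    {"dp": [-0.0005, -0.001, 0.015], "rotation": [0, 0, 0]},
    {"dp": [0, 0, 0.01], "rotation": [0, 0, 0]},
    {"dp": [0, 0, 0.008], "rotation": [0, 0, 0]},
    {"dp": [0, 0, 0.005], "rotation": [0, 0, 0]},
    {"dp": [0, 0, 0.003], "rotation": [0, 0, 0]},
    {"dp": [0, 0, 0], "rotation": [0, 0, 0]}
  ]
}}

```text
t: 14.65
eef_pos: [0.4453, 0.1186, 0.1548]
ee_rot: [3.142, -0.0, -1.467]
force: [0.4, 0.5, -1.9]
width: 0.0631
gripper_force: 20.0
```

Emit:
{"method": "carry_out", "body": {
  "commands": [
    {"dp": [0, 0, 0.0015], "rotation": [0, 0, 0]},
    {"dp": [0, 0, 0], "rotation": [0, 0, 0]}
  ]
}}

```text
t: 14.9
eef_pos: [0.4453, 0.1186, 0.1535]
ee_rot: [-3.141, 0.0, -1.467]
force: [-0.1, 0.1, -2.9]
width: 0.0629
gripper_force: 20.0
```

Emit:
{"method": "carry_out", "body": {
  "commands": [
    {"dp": [0, 0, 0.001], "rotation": [0, 0, 0]},
    {"dp": [0, 0, 0.0005], "rotation": [0, 0, 0]},
    {"dp": [0, 0, 0], "rotation": [0, 0, 0]}
  ]
}}

```text
t: 15.28
eef_pos: [0.4456, 0.1187, 0.1526]
ee_rot: [-3.141, 0.0, -1.467]
force: [-2.5, -0.5, 5.3]
width: 0.0629
gripper_force: 20.0
```

Emit:
{"method": "carry_out", "body": {
  "commands": [
    {"dp": [0, 0, 0], "rotation": [0, 0, 0]},
    {"dp": [0, 0, 0], "rotation": [0, 0, 0]},
    {"dp": [0, 0, 0], "rotation": [0, 0, 0]},
    {"dp": [0, 0, 0], "rotation": [0, 0, 0]},
    {"dp": [0, 0, -0.02], "rotation": [0, 0, 0]},
    {"dp": [0, 0, -0.04], "rotation": [0, 0, 0]},
    {"dp": [0, 0, -0.03], "rotation": [0, 0, 0]},
    {"dp": [0, 0, 0], "rotation": [0, 0, 0]}
  ],
  "grip": 0.0876
}}

```text
t: 16.27
eef_pos: [0.4465, 0.1192, 0.2442]
ee_rot: [-3.137, 0.002, -1.467]
force: [0.0, 0.2, -0.2]
width: 0.0881
gripper_force: 0.0
```

```bash
python3 plan.py .489 -.4095 .21 -84 1
```

```text
0 [0.5304, 0.0126, 0.0271] [-0.24, 0.12, -0.06]
end err [0. 0. 0.] t 16.275 F [ 0.   0.2 -0.2]
```

Emit:
{"method": "carry_out", "body": {
  "commands": [
    {"dp": [0.038, 0.001, 0], "rotation": [0, 0, 0]},
    {"dp": [0.038, 0.001, 0], "rotation": [0, 0, 0]},
    {"dp": [0.038, 0.001, 0], "rotation": [0, 0, 0]},
    {"dp": [0.038, 0.001, 0], "rotation": [0, 0, 0]},
    {"dp": [0.038, 0.001, 0], "rotation": [0, 0, 0]},
    {"dp": [0.038, 0.001, 0], "rotation": [0, 0, 0]},
    {"dp": [0.038, 0.001, 0], "rotation": [0, 0, 0]},
    {"dp": [0.038, 0.001, 0], "rotation": [0, 0, 0]}
  ]
}}

```text
t: 17.27
eef_pos: [0.4683, -0.1858, 0.241]
ee_rot: [3.141, 0.0, -1.467]
force: [0.2, -0.3, 0.4]
width: 0.0877
gripper_force: 0.0
```

Emit:
{"method": "carry_out", "body": {
  "commands": [
    {"dp": [0.038, 0.001, 0], "rotation": [0, 0, 0]},
    {"dp": [0.038, 0.001, 0], "rotation": [0, 0, 0]},
    {"dp": [0.038, 0.001, 0], "rotation": [0, 0, 0]},
    {"dp": [0.038, 0.001, 0], "rotation": [0, 0, 0]},
    {"dp": [0.038, 0.001, 0], "rotation": [0, 0, 0]},
    {"dp": [0.036, 0, 0.01], "rotation": [0, 0, 0]},
    {"dp": [0, 0, 0.01], "rotation": [0, 0, 0]},
    {"dp": [0, 0, 0], "rotation": [0, 0, 0]}
  ]
}}

```text
t: 18.27
eef_pos: [0.4861, -0.4093, 0.2198]
ee_rot: [3.139, 0.002, -1.468]
force: [-0.9, -0.5, 1.0]
width: 0.0875
gripper_force: 0.0
```

```bash
python3 plan.py .489 -.4095 .107 -84 1; python3 seen.py .4447 .119 .166 .045; python3 - <<'E'
from h import *
s=np.load('last_scene.npz')['im'];t=np.load('last_top.npz')['im']
save(np.hstack([s[60:240,110:350],t[120:300,190:290]]),'p2.png',2.2)
E
```

```text
0 [0.0007, -0.0032, 0.1068] [0.16, 0.12, -0.12]
end err [-0.  0. -0.] t 18.275 F [-0.9 -0.5  1. ]
scene [0.4463 0.1189] [0.4491 0.1212] 0.0345 0.1676 224
top [0.4472 0.1158] [0.4458 0.1158] 0.0318 0.1661 306
```

View pics/p2.png

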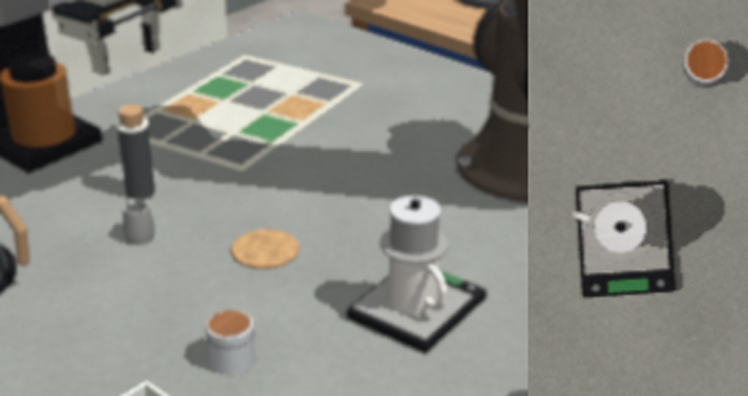

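The filter sits level on the mug (lid at (415,208), z 0.166 as expected). The gripper fingers at (98,55) and (150,40) are above the grinder cap at (131,115). Descending.

Emit:
{"method": "carry_out", "body": {
  "commands": [
    {"dp": [0.0005, -0.003, 0.02], "rotation": [0, 0, 0]},
    {"dp": [0, 0, 0.025], "rotation": [0, 0, 0]},
    {"dp": [0, 0, 0.025], "rotation": [0, 0, 0]},
    {"dp": [0, 0, 0.02], "rotation": [0, 0, 0]},
    {"dp": [0, 0, 0.01], "rotation": [0, 0, 0]},
    {"dp": [0, 0, 0.003], "rotation": [0, 0, 0]},
    {"dp": [0, 0, 0], "rotation": [0, 0, 0]}
  ]
}}

```text
t: 19.25
eef_pos: [0.4906, -0.4102, 0.1197]
ee_rot: [-3.141, -0.001, -1.467]
force: [0.7, 0.3, 0.3]
width: 0.0874
gripper_force: 0.0
```

Emit:
{"method": "carry_out", "body": {
  "commands": [
    {"dp": [0, 0, 0], "rotation": [0, 0, 0]},
    {"dp": [0, 0, 0], "rotation": [0, 0, 0]},
    {"dp": [0, 0, 0], "rotation": [0, 0, 0]},
    {"dp": [0, 0, 0], "rotation": [0, 0, 0]},
    {"dp": [0, 0, 0], "rotation": [0, 0, 0]},
    {"dp": [0, 0, 0], "rotation": [0, 0, 0]},
    {"dp": [0, 0, 0], "rotation": [0, 0, 0]}
  ],
  "grip": 0.035,
  "force": 25
}}

```text
t: 20.12
eef_pos: [0.4898, -0.4101, 0.1188]
ee_rot: [3.141, 0.0, -1.467]
force: [-1.2, -1.4, 1.4]
width: 0.0374
gripper_force: 25.0
```

Emit:
{"method": "carry_out", "body": {
  "commands": [
    {"dp": [0, 0, -0.01], "rotation": [0, 0, 0]},
    {"dp": [0, 0, -0.02], "rotation": [0, 0, 0]},
    {"dp": [0, 0, -0.03], "rotation": [0, 0, 0]},
    {"dp": [0, 0, -0.01], "rotation": [0, 0, 0]},
    {"dp": [0, 0, 0], "rotation": [0, 0, 0]}
  ]
}}

```text
t: 20.75
eef_pos: [0.4903, -0.41, 0.1891]
ee_rot: [-3.141, -0.0, -1.468]
force: [0.7, 0.7, -4.6]
width: 0.0374
gripper_force: 25.0
```

```bash
python3 plan.py .469 -.1397 .175 -84 1
```

```text
0 [-0.2711, -0.0067, 0.0081] [-0.06, -0.01, -0.08]
end err [-0. -0.  0.] t 20.75 F [ 0.7  0.7 -4.6]
```

The width of 37 mm means the cap is gripped rather than the 48 mm body, so I look.

```bash
python3 - <<'E'
from h import *
im,d=vision.grab_frame('scene'); save(im[40:190,100:280],'gr.png',4)
E
```

```text
(no output)
```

View pics/gr.png

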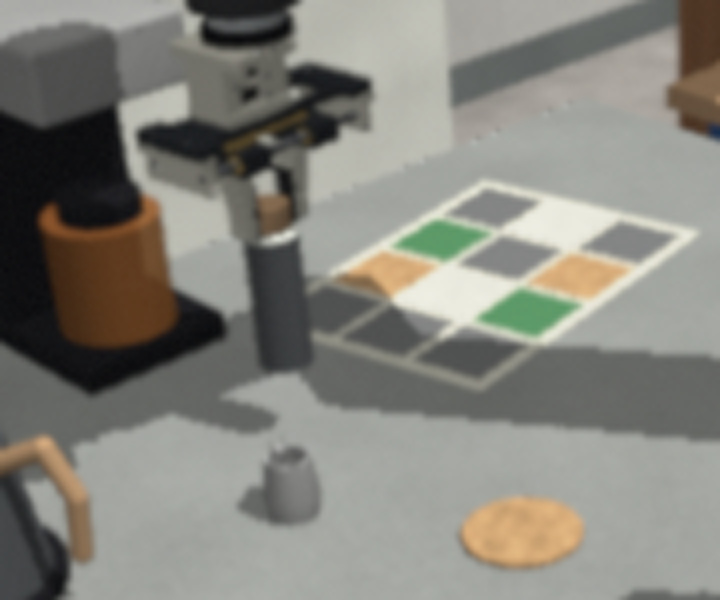

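```bash
python3 - <<'E'
from h import *
for n in('scene','top'):
    im,d=vision.grab_frame(n); C=cloud(n,d)
    r=vision.trace('grinder_mid',n)
    for q in r[:1]:
        P=C[q['pixels']&(d>0)]; P=P[np.hypot(P[:,0]-.49,P[:,1]+.41)<.06]
        print(n,q['score'],len(P))
        for z in np.arange(.0,.25,.015):
            S=P[(P[:,2]>=z)&(P[:,2]<z+.015)]
            if len(S)>3: print('%.3f'%z,len(S),S[:,:2].mean(0).round(3),np.ptp(S[:,:2],axis=0).round(3))
print(readout.get_state())
E
```

```text
scene 0.58 579
0.060 20 [ 0.496 -0.395] [0.043 0.028]
0.075 55 [ 0.5   -0.395] [0.046 0.039]
0.090 55 [ 0.496 -0.394] [0.049 0.037]
0.105 56 [ 0.501 -0.396] [0.043 0.042]
0.120 58 [ 0.499 -0.395] [0.047 0.036]
0.135 56 [ 0.501 -0.395] [0.045 0.04 ]
0.150 63 [ 0.497 -0.395] [0.05  0.037]
0.165 54 [ 0.5   -0.395] [0.042 0.04 ]
0.180 63 [ 0.497 -0.394] [0.052 0.031]
0.195 48 [ 0.495 -0.395] [0.054 0.015]
0.210 51 [ 0.491 -0.401] [0.042 0.038]
{'t': 21.0, 'q': array([-3.91979707e-01,  3.20651851e-01, -1.15536342e-01, -3.10684526e-04,
       -1.13664180e+00,  4.95419728e-01]), 'qd': array([-0.00052996, -0.00169444,  0.00561133,  0.00398048,  0.00084617,
        0.00133907]), 'joint_efforts': array([ 4.68342725e-03, -5.73073947e+01,  3.02604496e+01,  7.50803411e+00,
        6.67382078e-02, -1.41328137e-04]), 'eef_pos': array([ 0.48957807, -0.40980061,  0.18757708]), 'ee_rot': array([ 3.13993735e+00,  1.21455525e-03, -1.46748828e+00]), 'force': array([ 0.11232493, -0.0078634 , -4.68866342]), 'moment': array([ 0.00082345,  0.09120789, -0.02253073]), 'gripper_force': 24.98749941587448, 'width': 0.03759838264066348}
```

```bash
python3 - <<'E'
from h import *
im,d=vision.grab_frame('scene'); C=cloud('scene',d)
# gripper points in tool frame
s=readout.get_state(); r=R.from_euler('xyz',s['ee_rot'])
L=r.inv().apply(C.reshape(-1,3)-s['eef_pos']).reshape(C.shape)
m=(abs(L[...,0])<.03)&(abs(L[...,1])<.08)&(L[...,2]>-.08)&(L[...,2]<.03)&(d>0)
for y in np.arange(-.07,.07,.01):
    q=m&(L[...,1]>=y)&(L[...,1]<y+.01)
    if q.sum(): print('%.2f'%y,q.sum(),'zmax %.3f zmin %.3f'%(np.percentile(L[q][:,2],95),L[q][:,2].min()),'x',np.median(L[q][:,0]).round(3),'col',im[q].mean(0).round())
for uv in[(161,95),(161,99),(170,99),(176,96),(170,92)]: print(uv,L[uv[1],uv[0]].round(3),im[uv[1],uv[0]])
E
```

```text
-0.06 2 zmax -0.071 zmin -0.079 x -0.018 col [83. 82. 74.]
-0.05 11 zmax -0.039 zmin -0.076 x -0.015 col [104. 103.  96.]
-0.04 77 zmax -0.014 zmin -0.068 x -0.007 col [112. 112. 104.]
-0.03 74 zmax 0.026 zmin -0.064 x -0.009 col [79. 79. 76.]
-0.02 70 zmax 0.028 zmin -0.048 x -0.014 col [86. 83. 77.]
-0.01 57 zmax 0.025 zmin -0.034 x -0.018 col [100.  93.  83.]
0.00 44 zmax 0.024 zmin -0.034 x -0.018 col [111. 102.  90.]
0.01 49 zmax 0.021 zmin -0.058 x -0.011 col [84. 80. 74.]
0.02 77 zmax -0.012 zmin -0.080 x -0.01 col [89. 88. 82.]
0.03 29 zmax -0.014 zmin -0.066 x -0.011 col [110. 110. 102.]
0.04 2 zmax -0.064 zmin -0.065 x -0.008 col [97. 96. 89.]
(161, 95) [-0.012 -0.034 -0.031] [106 105  98]
(161, 99) [-0.009 -0.034 -0.016] [112 111 103]
(170, 99) [-0.017 -0.002 -0.006] [206 205 193]
(176, 96) [0.311 0.321 0.188] [166 168 164]
(170, 92) [-0.014  0.004 -0.028] [114  91  68]
```

```bash
python3 - <<'E'
from h import *
K,D,o,Rm=cal('scene')
for name,p,yaw,w in[('g1',(.6625,.1625,.1381),-1.893,.0878),('f1',(.4436,.1176,.1948),-1.467,.063),('now',(.4896,-.4098,.1876),-1.467,.0375)]:
    r=R.from_euler('xyz',[np.pi,0,yaw])
    for z in(-.013,.025):
        P=np.array(p)+r.apply([[0,s*(w/2+.01),z] for s in(-1,1)])
        q=cv2.projectPoints(((P-o)@Rm),np.zeros(3),np.zeros(3),K,D)[0][:,0]
        print(name,z,q.round(0).tolist())
E
```

```text
g1 -0.013 [[237.0, 206.0], [275.0, 193.0]]
g1 0.025 [[237.0, 218.0], [275.0, 206.0]]
f1 -0.013 [[291.0, 147.0], [307.0, 135.0]]
f1 0.025 [[290.0, 159.0], [307.0, 147.0]]
now -0.013 [[160.0, 99.0], [173.0, 93.0]]
now 0.025 [[162.0, 109.0], [174.0, 103.0]]
```

The visible fingertips end about 10 mm behind the TCP, not 25 mm ahead of it, so grips sit about 35 mm higher than nominal. The grinder is held firmly and upright by its cap, which is fine for placing it. For the tins I will go lower.

Emit:
{"method": "carry_out", "body": {
  "commands": [
    {"dp": [-0.034, -0.001, 0], "rotation": [0, 0, 0]},
    {"dp": [-0.034, -0.001, 0], "rotation": [0, 0, 0]},
    {"dp": [-0.034, -0.001, 0], "rotation": [0, 0, 0]},
    {"dp": [-0.034, -0.001, 0], "rotation": [0, 0, 0]},
    {"dp": [-0.034, -0.001, 0], "rotation": [0, 0, 0]},
    {"dp": [-0.034, -0.001, 0], "rotation": [0, 0, 0]},
    {"dp": [-0.034, -0.0005, 0], "rotation": [0, 0, 0]},
    {"dp": [-0.033, 0, 0], "rotation": [0, 0, 0]}
  ]
}}

```text
t: 22.05
eef_pos: [0.4683, -0.1389, 0.1887]
ee_rot: [3.141, 0.0, -1.467]
force: [0.7, -0.0, -4.1]
width: 0.0373
gripper_force: 25.0
```

Emit:
{"method": "carry_out", "body": {
  "commands": [
    {"dp": [0, 0, 0.02], "rotation": [0, 0, 0]},
    {"dp": [0, 0, 0.02], "rotation": [0, 0, 0]},
    {"dp": [0, 0, 0], "rotation": [0, 0, 0]}
  ]
}}

```text
t: 22.42
eef_pos: [0.4673, -0.1398, 0.1475]
ee_rot: [3.138, 0.0, -1.467]
force: [0.0, 0.1, -4.3]
width: 0.0373
gripper_force: 25.0
```

```bash
python3 plan.py .469 -.1397 .120 -84 1;  python3 - <<'E'
from h import *
im,d=vision.grab_frame('scene'); C=cloud('scene',d)
m=(np.hypot(C[...,0]-.469,C[...,1]+.14)<.05)&(C[...,2]>.045)&(C[...,2]<.12)
P=C[m];o=cal('scene')[2]
# fit axis of 24 mm cylinder
from scipy.optimize import least_squares
f=lambda c:np.hypot(P[:,0]-c[0]-c[2]*(P[:,2]-.08),P[:,1]-c[1]-c[3]*(P[:,2]-.08))-.024
s=least_squares(f,[.469,-.14,0,0],loss='soft_l1',f_scale=.002);print(len(P),s.x.round(4),P[:,2].min())
E
```

```text
0 [0.0001, -0.0018, 0.0215] [0.2, 0.02, -0.07]
end err [0. 0. 0.] t 22.425 F [ 0.   0.1 -4.3]
308 [ 0.464  -0.1409  0.0177  0.0162] 0.045193641283051145
```

Emit:
{"method": "carry_out", "body": {
  "commands": [
    {"dp": [0, -0.003, 0.01], "rotation": [0, 0, 0]},
    {"dp": [0, 0, 0.007], "rotation": [0, 0, 0]},
    {"dp": [0, 0, 0.004], "rotation": [0, 0, 0]},
    {"dp": [0, 0, 0.0015], "rotation": [0, 0, 0]},
    {"dp": [0, 0, 0], "rotation": [0, 0, 0]}
  ]
}}

```text
t: 23.1
eef_pos: [0.4716, -0.1396, 0.1264]
ee_rot: [-3.142, -0.0, -1.467]
force: [-0.3, -0.1, -4.0]
width: 0.0374
gripper_force: 25.0
```

Emit:
{"method": "carry_out", "body": {
  "commands": [
    {"dp": [0, 0, 0.0015], "rotation": [0, 0, 0]},
    {"dp": [0, 0, 0], "rotation": [0, 0, 0]}
  ]
}}

```text
t: 23.35
eef_pos: [0.4716, -0.1396, 0.1249]
ee_rot: [-3.141, 0.0, -1.467]
force: [0.4, 0.1, -4.5]
width: 0.0368
gripper_force: 25.0
```

Emit:
{"method": "carry_out", "body": {
  "commands": [
    {"dp": [0, 0, 0.001], "rotation": [0, 0, 0]},
    {"dp": [0, 0, 0.0005], "rotation": [0, 0, 0]},
    {"dp": [0, 0, 0], "rotation": [0, 0, 0]}
  ]
}}

```text
t: 23.72
eef_pos: [0.472, -0.1399, 0.1248]
ee_rot: [-3.141, -0.001, -1.467]
force: [-3.7, 1.4, 8.8]
width: 0.0376
gripper_force: 25.0
```

Emit:
{"method": "carry_out", "body": {
  "commands": [
    {"dp": [0, 0, 0], "rotation": [0, 0, 0]},
    {"dp": [0, 0, 0], "rotation": [0, 0, 0]},
    {"dp": [0, 0, 0], "rotation": [0, 0, 0]},
    {"dp": [0, 0, 0], "rotation": [0, 0, 0]},
    {"dp": [0, 0, -0.02], "rotation": [0, 0, 0]},
    {"dp": [0, 0, -0.04], "rotation": [0, 0, 0]},
    {"dp": [0, 0, -0.04], "rotation": [0, 0, 0]},
    {"dp": [0, 0, -0.02], "rotation": [0, 0, 0]}
  ],
  "grip": 0.0876
}}

```text
t: 24.72
eef_pos: [0.472, -0.1397, 0.2453]
ee_rot: [-3.14, -0.0, -1.467]
force: [-0.7, -0.0, -0.8]
width: 0.0877
gripper_force: 0.0
```

```bash
python3 plan.py .473 .4083 .225 -84 1
```

```text
0 [-0.5449, -0.0576, 0.0143] [-0.12, -0.01, -0.07]
end err [-0.  0. -0.] t 24.725 F [-0.7 -0.  -0.8]
```

Emit:
{"method": "carry_out", "body": {
  "commands": [
    {"dp": [-0.034, -0.0035, 0], "rotation": [0, 0, 0]},
    {"dp": [-0.034, -0.0035, 0], "rotation": [0, 0, 0]},
    {"dp": [-0.034, -0.0035, 0], "rotation": [0, 0, 0]},
    {"dp": [-0.034, -0.0035, 0], "rotation": [0, 0, 0]},
    {"dp": [-0.034, -0.0035, 0], "rotation": [0, 0, 0]},
    {"dp": [-0.034, -0.0035, 0], "rotation": [0, 0, 0]},
    {"dp": [-0.034, -0.0035, 0], "rotation": [0, 0, 0]},
    {"dp": [-0.034, -0.0035, 0], "rotation": [0, 0, 0]}
  ]
}}

```text
t: 25.72
eef_pos: [0.4709, 0.1348, 0.243]
ee_rot: [3.141, -0.0, -1.467]
force: [0.9, -0.5, -0.4]
width: 0.0876
gripper_force: 0.0
```

Emit:
{"method": "carry_out", "body": {
  "commands": [
    {"dp": [-0.034, -0.0035, 0], "rotation": [0, 0, 0]},
    {"dp": [-0.034, -0.0035, 0], "rotation": [0, 0, 0]},
    {"dp": [-0.034, -0.0035, 0], "rotation": [0, 0, 0]},
    {"dp": [-0.034, -0.0035, 0], "rotation": [0, 0, 0]},
    {"dp": [-0.034, -0.004, 0.01], "rotation": [0, 0, 0]},
    {"dp": [-0.034, -0.004, 0.01], "rotation": [0, 0, 0]},
    {"dp": [-0.034, -0.004, 0.01], "rotation": [0, 0, 0]},
    {"dp": [-0.034, -0.004, 0.01], "rotation": [0, 0, 0]}
  ]
}}

```text
t: 26.72
eef_pos: [0.4728, 0.4083, 0.2024]
ee_rot: [3.141, -0.001, -1.467]
force: [-0.1, 0.0, -1.0]
width: 0.0875
gripper_force: 0.0
```

```bash
python3 plan.py .473 .4083 .064 -84 1; python3 seen.py .47 -.14 .156 .04; python3 - <<'E'
from h import *
s=np.load('last_scene.npz')['im'];t=np.load('last_top.npz')['im']
save(np.hstack([s[80:290,200:460],t[120:330,240:340]]),'p3.png',2.2)
E
```

```text
0 [-0.0001, -0.0003, 0.1324] [0.05, -0.05, -0.08]
end err [ 0. -0. -0.] t 26.725 F [-0.1  0.  -1. ]
scene [ 0.4719 -0.1377] [ 0.4733 -0.1362] 0.0191 0.1549 51
top [ 0.4702 -0.1404] [ 0.47   -0.1406] 0.0186 0.1561 117
```

View pics/p3.png

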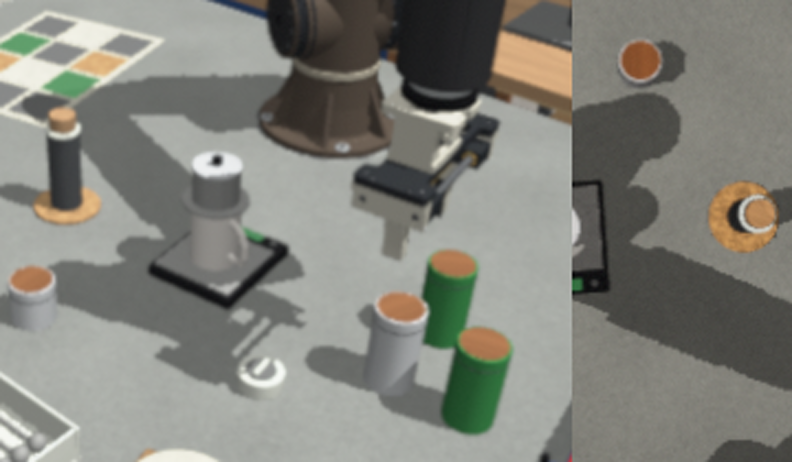

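The grinder stands upright in the middle of the mat (cap at (62,120), mat at (67,203)). The gripper is over the silver tin, whose top is at (401,305). Descending.

Emit:
{"method": "carry_out", "body": {
  "commands": [
    {"dp": [0, 0, 0.03], "rotation": [0, 0, 0]},
    {"dp": [0, 0, 0.03], "rotation": [0, 0, 0]},
    {"dp": [0, 0, 0.025], "rotation": [0, 0, 0]},
    {"dp": [0, 0, 0.02], "rotation": [0, 0, 0]},
    {"dp": [0, 0, 0.015], "rotation": [0, 0, 0]},
    {"dp": [0, 0, 0.01], "rotation": [0, 0, 0]},
    {"dp": [0, 0, 0.002], "rotation": [0, 0, 0]}
  ]
}}

```text
t: 27.7
eef_pos: [0.473, 0.4072, 0.0709]
ee_rot: [3.141, -0.001, -1.467]
force: [0.2, -0.1, 0.4]
width: 0.0876
gripper_force: 0.0
```

Emit:
{"method": "carry_out", "body": {
  "commands": [
    {"dp": [0, 0, 0], "rotation": [0, 0, 0]},
    {"dp": [0, 0, 0], "rotation": [0, 0, 0]},
    {"dp": [0, 0, 0], "rotation": [0, 0, 0]},
    {"dp": [0, 0, 0], "rotation": [0, 0, 0]},
    {"dp": [0, 0, 0], "rotation": [0, 0, 0]},
    {"dp": [0, 0, 0], "rotation": [0, 0, 0]}
  ],
  "grip": 0.045,
  "force": 25
}}

```text
t: 28.45
eef_pos: [0.4734, 0.4078, 0.0719]
ee_rot: [-3.141, 0.001, -1.467]
force: [0.6, 0.1, 4.2]
width: 0.0594
gripper_force: 25.0
```

Emit:
{"method": "carry_out", "body": {
  "commands": [
    {"dp": [0, 0, -0.01], "rotation": [0, 0, 0]},
    {"dp": [0, 0, -0.03], "rotation": [0, 0, 0]},
    {"dp": [0, 0, -0.05], "rotation": [0, 0, 0]},
    {"dp": [0, 0, -0.05], "rotation": [0, 0, 0]},
    {"dp": [0, 0, -0.05], "rotation": [0, 0, 0]},
    {"dp": [0, 0, -0.04], "rotation": [0, 0, 0]}
  ]
}}

```text
t: 29.2
eef_pos: [0.4726, 0.4071, 0.3034]
ee_rot: [3.141, 0.0, -1.467]
force: [0.4, 0.7, -3.5]
width: 0.0594
gripper_force: 25.0
```

```bash
python3 plan.py .4565 -.0115 .285 -84 1
```

```text
0 [0.4147, 0.0592, 0.0122] [0.02, 0.03, -0.07]
end err [ 0. -0. -0.] t 29.2 F [ 0.4  0.7 -3.5]
```

Emit:
{"method": "carry_out", "body": {
  "commands": [
    {"dp": [0.03, 0.005, 0], "rotation": [0, 0, 0]},
    {"dp": [0.035, 0.005, 0], "rotation": [0, 0, 0]},
    {"dp": [0.035, 0.005, 0], "rotation": [0, 0, 0]},
    {"dp": [0.035, 0.005, 0], "rotation": [0, 0, 0]},
    {"dp": [0.035, 0.005, 0], "rotation": [0, 0, 0]},
    {"dp": [0.035, 0.005, 0], "rotation": [0, 0, 0]},
    {"dp": [0.035, 0.005, 0], "rotation": [0, 0, 0]},
    {"dp": [0.035, 0.005, 0], "rotation": [0, 0, 0]}
  ]
}}

```text
t: 30.2
eef_pos: [0.4606, 0.1284, 0.301]
ee_rot: [3.14, -0.0, -1.467]
force: [0.3, 0.8, -4.1]
width: 0.0596
gripper_force: 25.0
```

Emit:
{"method": "carry_out", "body": {
  "commands": [
    {"dp": [0.035, 0.005, 0], "rotation": [0, 0, 0]},
    {"dp": [0.035, 0.005, 0], "rotation": [0, 0, 0]},
    {"dp": [0.035, 0.005, 0], "rotation": [0, 0, 0]},
    {"dp": [0.035, 0.004, 0], "rotation": [0, 0, 0]},
    {"dp": [0, 0, 0.03], "rotation": [0, 0, 0]},
    {"dp": [0, 0, 0.05], "rotation": [0, 0, 0]},
    {"dp": [0, 0, 0.05], "rotation": [0, 0, 0]},
    {"dp": [0, 0, 0.03], "rotation": [0, 0, 0]}
  ]
}}

```text
t: 31.2
eef_pos: [0.4551, -0.012, 0.1389]
ee_rot: [3.138, -0.0, -1.468]
force: [0.3, -0.1, -3.4]
width: 0.0599
gripper_force: 25.0
```

Emit:
{"method": "carry_out", "body": {
  "commands": [
    {"dp": [0, 0, 0.01], "rotation": [0, 0, 0]},
    {"dp": [0, 0, 0], "rotation": [0, 0, 0]},
    {"dp": [0, 0, 0], "rotation": [0, 0, 0]}
  ]
}}

```text
t: 31.58
eef_pos: [0.4582, -0.0111, 0.1327]
ee_rot: [-3.139, 0.0, -1.467]
force: [0.7, -0.2, -3.1]
width: 0.0595
gripper_force: 25.0
```

```bash
python3 plan.py .4564 -.0118 .066 -84 1
```

```text
0 [0.0005, 0.002, 0.0607] [-0.13, 0.02, -0.06]
end err [ 0. -0. -0.] t 31.575 F [ 0.7 -0.2 -3.1]
```

Emit:
{"method": "carry_out", "body": {
  "commands": [
    {"dp": [0, 0.001, 0.02], "rotation": [0, 0, 0]},
    {"dp": [0, 0, 0.02], "rotation": [0, 0, 0]},
    {"dp": [0, 0, 0.012], "rotation": [0, 0, 0]},
    {"dp": [0, 0, 0.004], "rotation": [0, 0, 0]},
    {"dp": [0, 0, 0.002], "rotation": [0, 0, 0]},
    {"dp": [0, 0, 0], "rotation": [0, 0, 0]},
    {"dp": [0, 0, 0], "rotation": [0, 0, 0]}
  ]
}}

```text
t: 32.45
eef_pos: [0.4566, -0.0114, 0.0738]
ee_rot: [-3.141, 0.0, -1.467]
force: [1.3, 0.3, -3.6]
width: 0.0597
gripper_force: 25.0
```

```bash
python3 plan.py .4564 -.0118 .066 -84 1; python3 seen.py .4564 -.0118 .112 .04
```

```text
0 [0.0004, 0.0002, 0.0018] [-0.04, 0.01, -0.07]
end err [-0.  0.  0.] t 32.45 F [ 1.3  0.3 -3.6]
scene [0.4535 0.0012] [0.4512 0.0028] 0.0372 0.1141 124
top none
```

Emit:
{"method": "carry_out", "body": {
  "commands": [
    {"dp": [0, 0, 0.001], "rotation": [0, 0, 0]},
    {"dp": [0, 0, 0.001], "rotation": [0, 0, 0]},
    {"dp": [0, 0, 0], "rotation": [0, 0, 0]}
  ]
}}

```text
t: 32.92
eef_pos: [0.4564, -0.0117, 0.0718]
ee_rot: [-3.141, -0.0, -1.467]
force: [-1.9, -0.1, 4.8]
width: 0.0597
gripper_force: 25.0
```

Contact; I release, rise and go on to the short tin, turning the jaws across.

Emit:
{"method": "carry_out", "body": {
  "commands": [
    {"dp": [0, 0, 0], "rotation": [0, 0, 0]},
    {"dp": [0, 0, 0], "rotation": [0, 0, 0]},
    {"dp": [0, 0, 0], "rotation": [0, 0, 0]},
    {"dp": [0, 0, 0], "rotation": [0, 0, 0]},
    {"dp": [0, 0, -0.02], "rotation": [0, 0, 0]},
    {"dp": [0, 0, -0.04], "rotation": [0, 0, 0]},
    {"dp": [0, 0, -0.05], "rotation": [0, 0, 0]},
    {"dp": [0, 0, -0.01], "rotation": [0, 0, 0]}
  ],
  "grip": 0.0876
}}

```text
t: 33.92
eef_pos: [0.4581, -0.011, 0.1947]
ee_rot: [-3.136, 0.001, -1.467]
force: [0.6, -0.4, -0.3]
width: 0.0878
gripper_force: 0.0
```

```bash
python3 plan.py .6765 .014 .13 6 12; python3 -c "
from h import *;print(readout.get_state()['q'].round(2))"
```

```text
0 [-0.0002, -0.0183, 0.005] [-0.03, -0.02, -7.5]
1 [0.0022, -0.0182, 0.005] [-0.03, -0.02, -7.5]
2 [0.0046, -0.0177, 0.005] [-0.03, -0.02, -7.5]
3 [0.0068, -0.0169, 0.0049] [-0.03, -0.02, -7.5]
4 [0.009, -0.016, 0.005] [-0.03, -0.02, -7.5]
5 [0.011, -0.0146, 0.0049] [-0.03, -0.02, -7.5]
6 [0.0128, -0.0131, 0.0049] [-0.03, -0.02, -7.5]
7 [0.0145, -0.0113, 0.005] [-0.03, -0.02, -7.5]
8 [0.0157, -0.0093, 0.0049] [-0.03, -0.02, -7.5]
9 [0.0169, -0.0072, 0.0049] [-0.03, -0.02, -7.5]
10 [0.0176, -0.0049, 0.0049] [-0.03, -0.02, -7.5]
11 [0.0182, -0.0026, 0.0048] [-0.03, -0.02, -7.5]
end err [-0. -0. -0.] t 33.925 F [ 0.6 -0.4 -0.3]
[ 0.41  0.01 -0.48  0.   -1.07 -0.31]
```

Emit:
{"method": "carry_out", "body": {
  "commands": [
    {"dp": [0, -0.018, 0], "rotation": [0, 0, -7.5]},
    {"dp": [0.002, -0.018, 0], "rotation": [0, 0, -7.5]},
    {"dp": [0.0045, -0.0175, 0], "rotation": [0, 0, -7.5]},
    {"dp": [0.007, -0.017, 0], "rotation": [0, 0, -7.5]},
    {"dp": [0.009, -0.016, 0], "rotation": [0, 0, -7.5]},
    {"dp": [0.011, -0.0145, 0], "rotation": [0, 0, -7.5]},
    {"dp": [0.013, -0.013, 0.005], "rotation": [0, 0, -7.5]},
    {"dp": [0.0145, -0.0115, 0.01], "rotation": [0, 0, -7.5]}
  ]
}}

```text
t: 34.92
eef_pos: [0.6018, 0.0048, 0.1755]
ee_rot: [3.141, 0.0, -0.416]
force: [-1.1, 0.8, 0.4]
width: 0.0878
gripper_force: 0.0
```

Emit:
{"method": "carry_out", "body": {
  "commands": [
    {"dp": [0.0155, -0.0095, 0.01], "rotation": [0, 0, -7.5]},
    {"dp": [0.017, -0.007, 0.01], "rotation": [0, 0, -7.5]},
    {"dp": [0.0175, -0.005, 0.01], "rotation": [0, 0, -7.5]},
    {"dp": [0.018, -0.0025, 0.01], "rotation": [0, 0, -7.5]},
    {"dp": [0, 0, 0], "rotation": [0, 0, 0]},
    {"dp": [0, 0, 0], "rotation": [0, 0, 0]}
  ]
}}

```text
t: 35.67
eef_pos: [0.6731, 0.013, 0.1358]
ee_rot: [3.142, 0.001, 0.101]
force: [0.1, -0.4, 0.5]
width: 0.0878
gripper_force: 0.0
```

```bash
python3 plan.py .6765 .014 .023 6 1; python3 seen.py .4564 -.0118 .11 .045
```

```text
0 [0.0036, -0.0007, 0.1068] [0.0, 0.07, -0.22]
end err [-0. -0. -0.] t 35.675 F [ 0.1 -0.4  0.5]
scene [ 0.4555 -0.0091] [ 0.458  -0.0068] 0.0328 0.1117 184
top [ 0.4562 -0.0108] [ 0.4561 -0.0102] 0.0298 0.1106 301
```

Emit:
{"method": "carry_out", "body": {
  "commands": [
    {"dp": [0.0035, -0.0005, 0.025], "rotation": [0, 0, 0]},
    {"dp": [0, 0, 0.025], "rotation": [0, 0, 0]},
    {"dp": [0, 0, 0.025], "rotation": [0, 0, 0]},
    {"dp": [0, 0, 0.02], "rotation": [0, 0, 0]},
    {"dp": [0, 0, 0.01], "rotation": [0, 0, 0]},
    {"dp": [0, 0, 0.002], "rotation": [0, 0, 0]},
    {"dp": [0, 0, 0], "rotation": [0, 0, 0]}
  ]
}}

```text
t: 36.65
eef_pos: [0.6777, 0.0141, 0.0303]
ee_rot: [-3.142, -0.001, 0.103]
force: [0.8, 0.3, 0.4]
width: 0.088
gripper_force: 0.0
```

Emit:
{"method": "carry_out", "body": {
  "commands": [
    {"dp": [0, 0, 0], "rotation": [0, 0, 0]},
    {"dp": [0, 0, 0], "rotation": [0, 0, 0]},
    {"dp": [0, 0, 0], "rotation": [0, 0, 0]},
    {"dp": [0, 0, 0], "rotation": [0, 0, 0]},
    {"dp": [0, 0, 0], "rotation": [0, 0, 0]},
    {"dp": [0, 0, 0], "rotation": [0, 0, 0]}
  ],
  "grip": 0.045,
  "force": 20
}}

```text
t: 37.4
eef_pos: [0.6774, 0.0138, 0.0297]
ee_rot: [3.141, -0.0, 0.103]
force: [-0.5, -1.7, 3.5]
width: 0.0593
gripper_force: 20.0
```

Emit:
{"method": "carry_out", "body": {
  "commands": [
    {"dp": [0, 0, -0.01], "rotation": [0, 0, 0]},
    {"dp": [0, 0, -0.02], "rotation": [0, 0, 0]},
    {"dp": [0, 0, -0.01], "rotation": [0, 0, 0]},
    {"dp": [0, 0, 0], "rotation": [0, 0, 0]}
  ]
}}

```text
t: 37.9
eef_pos: [0.6777, 0.0143, 0.0702]
ee_rot: [-3.141, -0.002, 0.103]
force: [0.4, -0.5, -2.6]
width: 0.0596
gripper_force: 20.0
```

```bash
python3 plan.py .5458 -.002 .064 6 1; python3 -c "
from h import *
im,d=vision.grab_frame('scene');save(im[130:260,180:360],'s1.png',4)"
```

```text
0 [-0.1328, 0.0026, -0.0] [-0.03, -0.09, -0.07]
end err [-0. -0.  0.] t 37.9 F [ 0.4 -0.5 -2.6]
```

View pics/s1.png

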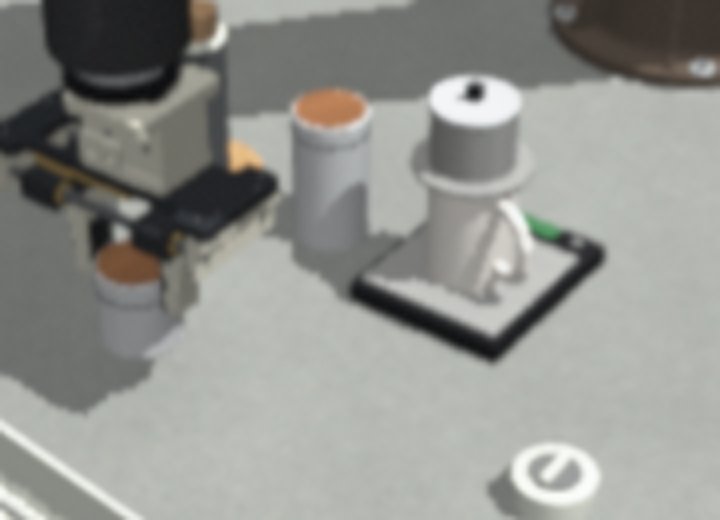

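The short tin hangs level in the jaws at (135,300), and the tall tin stands at (330,170). I move it in.

Emit:
{"method": "carry_out", "body": {
  "commands": [
    {"dp": [-0.02, 0.0005, 0], "rotation": [0, 0, 0]},
    {"dp": [-0.03, 0.0005, 0], "rotation": [0, 0, 0]},
    {"dp": [-0.03, 0.001, 0], "rotation": [0, 0, 0]},
    {"dp": [-0.03, 0.001, 0], "rotation": [0, 0, 0]},
    {"dp": [-0.018, 0, 0], "rotation": [0, 0, 0]},
    {"dp": [-0.005, 0, 0.01], "rotation": [0, 0, 0]},
    {"dp": [0, 0, 0.015], "rotation": [0, 0, 0]},
    {"dp": [0, 0, 0], "rotation": [0, 0, 0]}
  ]
}}

```text
t: 38.95
eef_pos: [0.5445, -0.003, 0.0423]
ee_rot: [3.141, 0.003, 0.103]
force: [-0.1, -0.4, -2.2]
width: 0.0596
gripper_force: 20.0
```

Emit:
{"method": "carry_out", "body": {
  "commands": [
    {"dp": [0, 0, 0.008], "rotation": [0, 0, 0]},
    {"dp": [0, 0, 0.004], "rotation": [0, 0, 0]},
    {"dp": [0, 0, 0.002], "rotation": [0, 0, 0]},
    {"dp": [0, 0, 0], "rotation": [0, 0, 0]}
  ]
}}

```text
t: 39.45
eef_pos: [0.5453, -0.0027, 0.0303]
ee_rot: [3.142, 0.0, 0.103]
force: [0.1, -0.4, -2.5]
width: 0.0596
gripper_force: 20.0
```

```bash
python3 plan.py .5459 -.0026 .0235 6 1
```

```text
0 [0.0006, -0.0001, 0.0008] [0.0, 0.01, -0.07]
end err [ 0. -0. -0.] t 39.45 F [ 0.1 -0.4 -2.5]
```

Emit:
{"method": "carry_out", "body": {
  "commands": [
    {"dp": [0.0005, 0, 0.001], "rotation": [0, 0, 0]},
    {"dp": [0, 0, 0.0005], "rotation": [0, 0, 0]},
    {"dp": [0, 0, 0], "rotation": [0, 0, 0]}
  ]
}}

```text
t: 39.83
eef_pos: [0.546, -0.0026, 0.0297]
ee_rot: [-3.142, -0.001, 0.104]
force: [-2.3, 0.8, 4.3]
width: 0.0596
gripper_force: 20.0
```

Emit:
{"method": "carry_out", "body": {
  "commands": [
    {"dp": [0, 0, 0], "rotation": [0, 0, 0]},
    {"dp": [0, 0, 0], "rotation": [0, 0, 0]},
    {"dp": [0, 0, 0], "rotation": [0, 0, 0]},
    {"dp": [0, 0, 0], "rotation": [0, 0, 0]},
    {"dp": [0, 0, -0.02], "rotation": [0, 0, 0]},
    {"dp": [0, 0, -0.05], "rotation": [0, 0, 0]},
    {"dp": [0, 0, -0.06], "rotation": [0, 0, 0]},
    {"dp": [0, 0, -0.06], "rotation": [0, 0, 0]}
  ],
  "grip": 0.0876
}}

```text
t: 40.83
eef_pos: [0.5454, -0.0028, 0.2207]
ee_rot: [3.142, 0.0, 0.103]
force: [1.0, 0.6, -0.5]
width: 0.0875
gripper_force: 0.0
```

Emit:
{"method": "carry_out", "body": {
  "commands": [
    {"dp": [0.02, 0.03, -0.02], "rotation": [0, 0, 0]},
    {"dp": [0.02, 0.05, 0], "rotation": [0, 0, 0]},
    {"dp": [0.02, 0.05, 0], "rotation": [0, 0, 0]},
    {"dp": [0.02, 0.05, 0], "rotation": [0, 0, 0]},
    {"dp": [0, 0.05, 0], "rotation": [0, 0, 0]},
    {"dp": [0, 0.03, 0], "rotation": [0, 0, 0]},
    {"dp": [0, 0, 0], "rotation": [0, 0, 0]}
  ]
}}

```text
t: 41.7
eef_pos: [0.6517, -0.2553, 0.2377]
ee_rot: [-3.141, 0.002, 0.1]
force: [-0.6, 0.2, -0.1]
width: 0.0879
gripper_force: 0.0
```

```bash
python3 - <<'E'
from h import *
print(readout.get_state()['t'])
ims=[]
for n in('scene','top'):
    im,d=vision.grab_frame(n); C=cloud(n,d); ims.append(im); print(n)
    for l,xy,h,r in[('filter',(.4455,.118),.166,.045),('tall',(.4564,-.0115),.11,.045),('short',(.546,-.0025),.06,.045),('grinder',(.47,-.14),.156,.04),('timer',(.584,.3),.028,.05),('jug',(.574,-.308),.055,.05)]:
        try: print(l,*tops(C,xy,h,rad=r,tol=.005))
        except Exception: print(l,'none')
save(np.hstack([ims[0][80:290,130:390],ims[1][100:310,160:390]]),'fin.png',1.6)
E
```

```text
41.7
scene
filter [0.447  0.1185] [0.4489 0.1205] 0.0336 0.1676 214
tall [ 0.457  -0.0089] [ 0.4576 -0.0074] 0.0308 0.1118 176
short [ 5.45e-01 -4.00e-04] [0.5469 0.0012] 0.0319 0.0619 197
grinder [ 0.4721 -0.1374] [ 0.4736 -0.1361] 0.0183 0.1558 38
timer [0.5837 0.3065] [0.5836 0.3058] 0.0273 0.028 106
jug [ 0.5732 -0.3057] [ 0.5741 -0.3058] 0.0227 0.0544 18
top
filter [0.4462 0.1158] [0.4463 0.116 ] 0.0321 0.1665 278
tall [ 0.4561 -0.0036] [ 0.4566 -0.0054] 0.0298 0.1109 197
short [ 5.453e-01 -3.000e-04] [ 0.5445 -0.0008] 0.0296 0.061 229
grinder none
timer [0.581  0.2991] [0.5816 0.3   ] 0.0273 0.028 52
jug [ 0.5732 -0.3104] [ 0.5715 -0.3125] 0.0224 0.0557 31
```

View pics/fin.png

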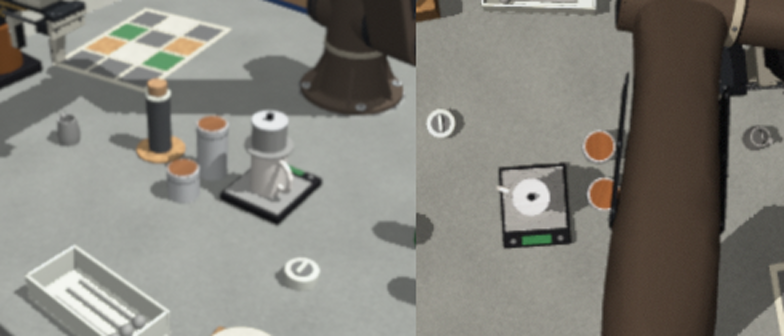

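Everything stands as asked: filter on the mug on the scale, grinder on the mat, and the tins in line with a gap of about 28 mm. The timer and jug are unmoved.

```bash
python3 -c "
from h import *
print(arm.job_done())"
```

```text
the job is handed in; nothing more can be done
None
```

The job is handed in at about 42 s: mug and filter stand on the scale, the grinder on the mat, the tall tin midway between them and the short tin behind it with a gap of about 28 mm; everything is upright within a few millimetres by camera, with the timer and jug untouched.

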